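# Load and lock the record-tray carrier

### The job

Get the record carrier ready for transport: unscrew the red handwheel all the way up so that the keeper bars rise, take the grey tray out of the top rails and leave it lying flat on the middle of the cork mat. Then slide every coloured tray that is on the desk (one to three of them) fully home onto the rail pair of its own colour, and finally screw the handwheel all the way down again so that the trays are locked in. Leave the other things on the desk where they are.

Things in the scene. Friction and masses are not known exactly. Their poses are not given: they have to be found in the camera images.
- carrier: tray carrier fixed to the desk: open rack, 80 deep (mouth x = -40, back x = 40 mm), 146 wide, 188 high, clear walls 124 mm apart inside; base 100 x 150 mm. Origin: centre of underside; trays go in along its +x. Rear stops at x = 36: a tray fully home has its middle at x = -34 mm and sticks out 64 mm in front of the mouth, over the trays below: load from the bottom up
- keeper_bar (a point): middle of the underside of the lowest of three keeper bars (8 x 8 mm, full width, x from -31 to -23 mm in the carrier), one over each rail pair. Down: 7 mm above the rail tops, 6 mm in front of the box of a tray that is home, locking it (if a tray is not home the bar jams on its box). Fully up: 31 mm above the rail tops, trays pass under it
- rails_blue (a point): lowest rail pair, blue: the point midway between its two rails at the carrier's mouth, at the height of the rail tops, 45 mm above the desk; axes as the carrier. Rails (each pair) are 4 mm thick, reach in 12 mm from each wall and stand out 28 mm in front of the mouth
- rails_yellow (a point): middle rail pair, yellow: likewise, 90 mm up
- rails_green (a point): top rail pair, green: likewise, 135 mm up; the grey tray starts on it
- wheel_mid (a point): red handwheel on the carrier's spindle, 60 mm diameter, rim 14 mm high, axis vertical; the point is its centre, half-way up the rim: 232 mm above the desk when fully down, 256 mm when fully up. The carrier's top plate is at 188 mm
- wheel (a joint): turning of the handwheel, rad: 0 fully screwed down (locked), 4.8 fully up (end stop); grows anticlockwise seen from above. The wheel and the keeper bars rise together 5 mm per rad as it turns; it stays where it is left; friction about 0.15 N m. Starts near 0
- grey_mid (a point): grey tray: sheet 140 (x) x 116 (y) x 4 mm; upright grey tab at x = -66 mm (6 thick along x, 50 wide, top 36 mm above underside); fixed grey box on it from x = 17 to 66 mm, 100 wide, top at 16 mm; bare between. 0.14-0.26 kg, centre of mass at x = 30 mm. Point: middle of the tray, 18 mm above its underside; +x is the way it slides in. Starts in the carrier, home on the top (green) rails, locked by the keeper; always present.
- mat: cork mat fixed on the desk, 170 (x) x 145 (y) x 3 mm; origin: centre of its underside
- blue_mid (a point): blue tray: sheet 140 (x) x 116 (y) x 4 mm; upright blue tab at x = -66 mm (6 thick along x, 50 wide, top 36 mm above underside); fixed blue box on it from x = 17 to 66 mm, 100 wide, top at 16 mm; bare between. 0.14-0.26 kg, centre of mass at x = 30 mm. Point: middle of the tray, 18 mm above its underside; +x is the way it slides in. Starts flat on the desk; may be absent.
- yellow_mid (a point): yellow tray: sheet 140 (x) x 116 (y) x 4 mm; upright yellow tab at x = -66 mm (6 thick along x, 50 wide, top 36 mm above underside); fixed yellow box on it from x = 17 to 66 mm, 100 wide, top at 16 mm; bare between. 0.14-0.26 kg, centre of mass at x = 30 mm. Point: middle of the tray, 18 mm above its underside; +x is the way it slides in. Starts flat on the desk; may be absent.
- green_mid (a point): green tray: sheet 140 (x) x 116 (y) x 4 mm; upright green tab at x = -66 mm (6 thick along x, 50 wide, top 36 mm above underside); fixed green box on it from x = 17 to 66 mm, 100 wide, top at 16 mm; bare between. 0.14-0.26 kg, centre of mass at x = 30 mm. Point: middle of the tray, 18 mm above its underside; +x is the way it slides in. Starts flat on the desk; may be absent.
- sanitiser: bystander: green sanitiser bottle, 68 mm diameter, 170 mm high; origin: centre of its underside
- pencup: bystander: red pen cup, 80 mm diameter, 100 mm high; origin: centre of its underside
- stapler: bystander: blue stapler, 130 x 36 x 41 mm; origin: centre of its underside
- stamp: bystander: green and black hand stamp, 45 x 26 x 44 mm; origin: centre of its underside
- punch: bystander: hole punch, 70 x 110 x 47 mm; origin: centre of its underside
- mouse: bystander: black computer mouse, 100 x 58 x 32 mm; origin: centre of its underside
- sharpener: bystander: blue sharpener case, 60 x 45 x 40 mm; origin: centre of its underside
Things that resemble listed ones, but are neither listed nor needed, are in the scene too. Leave any black or pink look-alike of the part that bears yellow_mid alone.

How it is judged:
By the outcome, as a careful person would: the job done as asked, in the order asked, and still so for the second after the job is handed in, with the robot touching nothing.
Of blue, yellow, green only 1 to 3 are there at a start; the rules pass over those that are not, and their reading is None.
At some moment in a run one of blue, yellow, green may be knocked a few centimetres aside while the robot is not near it.
It also fails if it takes over 210 s, if anything falls off the work surface, if the arm or the gripper's body presses on something with over 40 N, if the wrist force passes 120 N, or if a joint passes its speed limit or range.

### The arm

A 6-joint arm with a two-finger parallel gripper is mounted at the origin on the work surface. World frame = base frame: x ahead of the robot, y to its left, z up, the work surface at z = 0. Lengths are in m, angles in rad, forces in N, time in s.
With the tool pointing down it reaches from about 0.425 to 0.95 m from the base axis. Payload 14.7 kg.
Tool frame: the origin (TCP) lies at the very end of the fingers, on their centre line; the grasp point (between the pads) lies 19 mm behind it (manip.hold_point_z is the distance from the TCP to the grasp point, in m); z points along the fingers, y is the line along which they close (so a half turn about z gives the same grasp; the last joint's range is limited). The gripper opens to 85 mm and grips with 20 to 120 N. Pads are 22 mm wide; open, the fingers measure 114 mm over their backs; the gripper's body (76 mm by 85 mm) begins 54 mm behind the grasp point. The pads swing forward as they close: fully open they stand 13 mm farther back than shut.
Start: joints at [-1.316, 0.48, 1.596, -0, 1.065, -0.047], TCP at [0.193, -0.621, 0.231] pointing down, gripper open.
Joint ranges: [-2.75, 2.75], [-0.82, 2.05], [0.23, 2.67], [-1.56, 4.7], [0.09, 2.69], [-2.92, 2.92]. Speed limits (rad/s): [1.89, 1.89, 2.39, 3.01, 3.01, 3.01].

### API

Orientations are given as a rotation vector (axis times angle).
In Python, from plant import manip, snapshot, camera_info, finder gives the robot as it stands. The module is installed in compiled form; this text tells all that it offers.
- The arm moves only by the tool send_rows, never from a script. Its argument "targets" is a list of rows, each an object with "slide": the shift along the tool's x, y, z normalised to -1 to 1, where 1 is 2.5 cm, a list of three; "yaw": the turn about the tool's z normalised to -1 to 1, where 1 is 6 degrees; "grip": the gripper's target within -1 to 1 (fully open at 1, half-way at 0, shut at -1). A call has 1 to 20 rows; each row shifts and turns the commanded pose from where the row before left it, along the tool's axes as they then stand; what a row does not reach is not made up. A row lasts 1/12 s, in which the tool goes at most 41.7 mm and 7.16 degrees, less where a joint would pass 70% of its speed; a pose out of reach is approached as far as the arm can. A call with a number of a shift or a turn outside -1 to 1 is refused whole. A call with a gripper value outside its range is refused whole. The fingers move at their own pace and stop on an object; "force" is the grip in N (left out, the last holds). Time passes only in rows, so rows that do not move let the fingers close. It gives the time, the measured TCP pose, the force, the opening and the grip force at its end, in the units of the state.
- manip.state(): the state, without advancing time (a new reading comes with each control period).
- snapshot(name): name is "scene" or "top" or "wrist"; returns the picture (420x560x3 uint8, red, green, blue); there is no depth.
- camera_info(name): a dict with "fx", "fy", "cx", "cy" (pixels), "dist_coeffs" ([k1, k2, p1, p2, k3] as OpenCV has them; the pictures are not rectified), "origin" and "attitude" of the camera in the world; the wrist camera has in their place "mount" (4x4, takes a point from camera to tool coordinates, whose origin is the TCP and whose axes are the flange's). Camera axes: x right, y up, looking along -z (the intrinsics and any distortion apply to the point x, -y, -z); pixel columns grow to the right and rows downward; lengths in m; the calibration is good to about 2 mm. A picture is of the moment at which its call begins: read the wrist's pose just before it. camera_info takes no time and is no camera call.
- manip.hand_in(): hands the job in; it is judged then, once.
Trained networks look in the newest picture that a camera, given by its name, has taken for a name from the list of things; names that differ only in an ending like _2 or _b are one class to them, and where a whole thing is asked for, a point or a joint stands for the part that bears it (a point fixed in the world has none). Each returns a list of dicts, best first, with "confidence" (0 to 1); they miss things now and then, are a little off and sometimes report something else, mostly with a low value. They report only what shows in the picture. A call takes as long as a camera call. They do not tell look-alikes from the thing itself.
- finder.boxes_of(camera, name): "pixel" ([column, row] in pixels, amid what is visible of it).
- finder.pinpoint(camera, name): "pixel" ([column, row] in pixels: a listed point, or the origin of a listed thing).
The state is a dict: "t": time; "joint_positions": joint angles; "dq": joint speeds; "joint_efforts": joint torques, N m; "ee_pos": TCP position; "ee_rot": TCP orientation; "wrist_force": force on the tool from outside, world axes, zero at the start; "wrist_torque": the same for the moment, N m; "opening": finger opening in m; "gripper_force": force on a finger pad.
Only numpy, scipy, OpenCV 4.12 (cv2) and the standard library are available. Lean on these libraries where they do the work, as an engineer would, in place of code of your own. Each camera call takes 0.05 s, during which the arm holds its last target. There are 200 camera calls.

## Working session

There is one attempt and no reset: what is moved stays moved. The work goes in short steps, Python scripts to look and compute and a tool call to move; the robot and the scene stay as the last step left them, time stands still between calls to the robot, and variables do not carry over. Pictures are saved under pics/ and viewed, at most 16 in all, crops included, and the job is handed in when it is done.

Besides the shell and the picture viewer there is one more tool, called after "Request:" as name([rows], argument=value, ...), one row to a line, values as JSON. send_rows: Moves the arm, as the interface text tells. Its arguments: {"type":"object","properties":{"targets":{"type":"array","items":{"type":"object","properties":{"slide":{"type":"array","items":{"type":"number"}},"yaw":{"type":"number"},"grip":{"type":"number"}}}},"force":{"type":"number"}},"required":["targets"]}

```bash
mkdir -p pics; cat > h.py <<'E'
import numpy as np,cv2
from scipy.spatial.transform import Rotation as R
from plant import manip,snapshot,camera_info,finder
def cam(n):
    c=camera_info(n)
    K=np.array([[c['fx'],0,c['cx']],[0,c['fy'],c['cy']],[0,0,1.]]);d=np.array(c['dist_coeffs'],float)
    if 'mount' in c:
        s=manip.state();M=np.array(c['mount']);T=np.eye(4);T[:3,:3]=R.from_rotvec(s['ee_rot']).as_matrix();T[:3,3]=s['ee_pos']
        T=T@M;return K,d,T[:3,3],T[:3,:3]
    A=np.array(c['attitude'],float)
    A=A if A.shape==(3,3) else (R.from_rotvec(A).as_matrix() if A.size==3 else R.from_quat(A).as_matrix())
    return K,d,np.array(c['origin']),A
def at(C,px,z):
    K,d,o,A=C
    u=cv2.undistortPoints(np.array([[px]],float),K,d)[0,0]
    r=A@np.array([u[0],-u[1],-1]);return o+r*(z-o[2])/r[2]
def proj(C,P):
    K,d,o,A=C
    q=(np.atleast_2d(P)-o)@A;q=q*[1,-1,-1]
    return cv2.projectPoints(q,np.zeros(3),np.zeros(3),K,d)[0][:,0]
def shot(n,f=None):
    C=cam(n);im=snapshot(n)
    if f: cv2.imwrite('pics/'+f,im[:,:,::-1])
    return C,im
E
python3 - <<'E'
from h import *
print(camera_info('top'),camera_info('scene'))
print(camera_info('wrist'))
ims=[]
for n in('top','scene'):
    C,im=shot(n,n+'0.png')
    for k,z in dict(carrier=0,wheel_mid=.232,keeper_bar=.052,rails_green=.135,rails_blue=.045,grey_mid=.153,mat=0,blue_mid=.018,yellow_mid=.018,green_mid=.018,sanitiser=0,pencup=0,stapler=0,punch=0,mouse=0,stamp=0,sharpener=0).items():
        for r in finder.pinpoint(n,k)[:4]: print(n,k,np.round(r['pixel']),round(r['confidence'],2),np.round(at(C,r['pixel'],z),3))
print(manip.state())
E
```

```text
{'fx': 386.537047650031, 'fy': 386.537047650031, 'cx': 280.2339747939626, 'cy': 210.78643734052974, 'dist_coeffs': array([-0.06670032,  0.        ,  0.        ,  0.        ,  0.        ]), 'origin': array([0.43349375, 0.00808701, 1.72832807]), 'attitude': array([ 0.0385208 , -0.06167319, -1.58326251])} {'fx': 421.5304399422481, 'fy': 421.5304399422481, 'cx': 278.92504723805325, 'cy': 211.89458306445377, 'dist_coeffs': array([-0.0940357,  0.       ,  0.       ,  0.       ,  0.       ]), 'origin': array([ 1.08697069, -0.58518481,  1.34136528]), 'attitude': array([0.55866279, 0.21967239, 0.72221544])}
{'fx': 293.46971306479526, 'fy': 293.46971306479526, 'cx': 284.1771196574844, 'cy': 208.64094480099143, 'dist_coeffs': array([0.00715967, 0.        , 0.        , 0.        , 0.        ]), 'mount': array([[-1.07532991e-05,  9.47816781e-01,  3.18815541e-01,
         8.23430805e-02],
       [ 9.99999864e-01,  1.76477687e-04, -4.90927183e-04,
        -8.57382641e-04],
       [-5.21572852e-04,  3.18815493e-01, -9.47816654e-01,
        -1.42116165e-01],
       [ 0.00000000e+00,  0.00000000e+00, 
[... 2313 characters left out ...]
joint_positions': array([-1.31561535e+00,  4.80200634e-01,  1.59631692e+00,  2.52191179e-05,
        1.06505454e+00, -4.66433271e-02]), 'dq': array([-1.16987877e-03, -3.27794002e-04, -8.07736664e-05,  7.50385305e-05,
        1.19524833e-03, -7.12699636e-04]), 'joint_efforts': array([-1.03974955e-03, -9.50477743e+01, -4.30643606e+01, -2.73375990e-04,
        1.10673776e-03,  5.52797317e-06]), 'ee_pos': array([ 0.19322185, -0.62061779,  0.23128983]), 'ee_rot': array([3.10587136e+00, 4.72285267e-01, 3.78293691e-05]), 'wrist_force': array([-0.51269694, -0.72823951, -0.00347378]), 'wrist_torque': array([ 0.03275152, -0.04626083,  0.00700841]), 'gripper_force': 0.0, 'opening': 0.08499755436420658}
```

```bash
python3 - <<'E'
import cv2
a=cv2.imread('pics/top0.png')[140:300,120:330];cv2.imwrite('pics/a.png',cv2.resize(a,(787,600),interpolation=2))
a=cv2.imread('pics/scene0.png')[90:300,160:420];cv2.imwrite('pics/b.png',cv2.resize(a,(742,600),interpolation=2))
E
```

```text
(no output)
```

View pics/a.png

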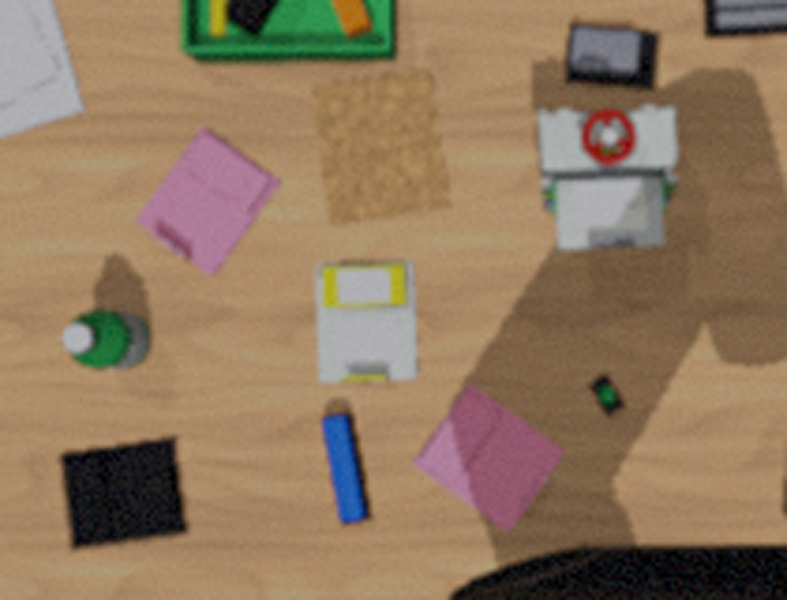

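View pics/b.png

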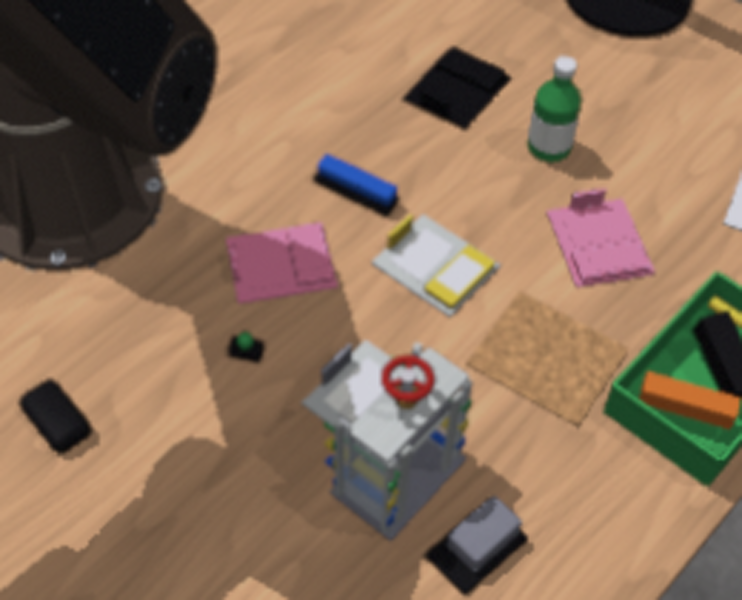

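```bash
python3 - <<'E'
import cv2,numpy as np
a=cv2.imread('pics/top0.png');b=cv2.imread('pics/scene0.png')
cv2.imwrite('pics/c.png',cv2.resize(np.hstack([a,b]),(800,300),interpolation=cv2.INTER_AREA))
E
```

```text
(no output)
```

View pics/c.png

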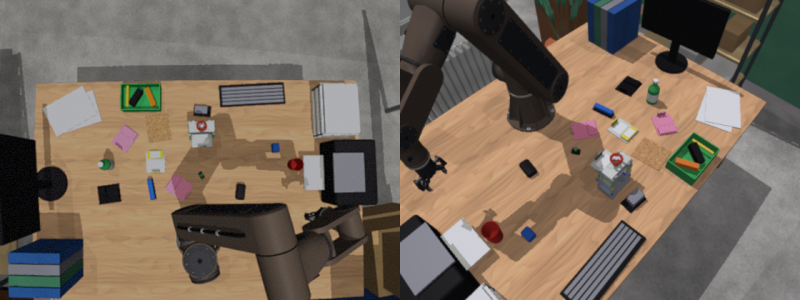

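Request:
send_rows([
  {"slide":[0,0,-1],"grip":1},
  {"slide":[0,0,-1]},
  {"slide":[0,0,-1]},
  {"slide":[0,0,-1]},
  {"slide":[0,0,-1]},
])

```text
invalid input
```

Request:
send_rows([
  {"slide":[0,0,-1],"yaw":0,"grip":1},
  {"slide":[0,0,-1],"yaw":0,"grip":1},
  {"slide":[0.8,-0.56,-1],"yaw":0,"grip":1},
  {"slide":[0.8,-0.56,-1],"yaw":0,"grip":1},
  {"slide":[0.8,-0.56,-1],"yaw":0,"grip":1},
  {"slide":[0.8,-0.56,-1],"yaw":0,"grip":1},
  {"slide":[0.8,-0.56,0],"yaw":0,"grip":1},
  {"slide":[0.8,-0.56,0],"yaw":0,"grip":1},
  {"slide":[0.8,-0.56,0],"yaw":0,"grip":1},
  {"slide":[0.8,-0.56,0],"yaw":0,"grip":1},
  {"slide":[0.8,-0.56,0],"yaw":0,"grip":1},
  {"slide":[0.8,-0.56,0],"yaw":0,"grip":1},
  {"slide":[0.8,-0.56,0],"yaw":0,"grip":1},
  {"slide":[0.8,-0.56,0],"yaw":0,"grip":1},
  {"slide":[0.8,-0.56,0],"yaw":0,"grip":1},
  {"slide":[0.8,-0.56,0],"yaw":0,"grip":1},
  {"slide":[0.8,-0.56,0],"yaw":0,"grip":1},
  {"slide":[0.8,-0.56,0],"yaw":0,"grip":1},
  {"slide":[0.8,-0.56,0],"yaw":0,"grip":1},
  {"slide":[0.8,-0.56,0],"yaw":0,"grip":1},
], force=60)

```text
t: 3.47
ee_pos: [0.4626, -0.2719, 0.3814]
ee_rot: [3.106, 0.472, 0.0]
wrist_force: [0.3, -0.5, -0.1]
opening: 0.0856
gripper_force: 0.0
```

Request:
send_rows([
  {"slide":[0.81,-0.56,0],"yaw":0,"grip":1},
  {"slide":[0.81,-0.56,0],"yaw":0,"grip":1},
  {"slide":[0.81,-0.56,0],"yaw":0,"grip":1},
  {"slide":[0.81,-0.56,0],"yaw":0,"grip":1},
  {"slide":[0.81,-0.56,0],"yaw":0,"grip":1},
  {"slide":[0.81,-0.56,0],"yaw":0,"grip":1},
  {"slide":[0.81,-0.56,0],"yaw":0,"grip":1},
  {"slide":[0.81,-0.56,0],"yaw":0,"grip":1},
  {"slide":[0.81,-0.56,0],"yaw":0,"grip":1},
  {"slide":[0.81,-0.56,0],"yaw":0,"grip":1},
  {"slide":[0.81,-0.56,0],"yaw":0,"grip":1},
  {"slide":[0.81,-0.56,0],"yaw":0,"grip":1},
  {"slide":[0.81,-0.56,0],"yaw":0,"grip":1},
  {"slide":[0,0,0],"yaw":1,"grip":1},
  {"slide":[0,0,0],"yaw":1,"grip":1},
  {"slide":[0,0,0],"yaw":1,"grip":1},
  {"slide":[0,0,0],"yaw":1,"grip":1},
  {"slide":[0,0,0],"yaw":1,"grip":1},
  {"slide":[0,0,0],"yaw":1,"grip":1},
  {"slide":[0,0,0],"yaw":1,"grip":1},
])

```text
t: 5.13
ee_pos: [0.6593, -0.021, 0.3813]
ee_rot: [3.067, -0.68, -0.0]
wrist_force: [-0.3, -0.3, -0.3]
opening: 0.0853
gripper_force: 0.0
```

Request:
send_rows([
  {"slide":[0,0,0],"yaw":1,"grip":1},
  {"slide":[0,0,0],"yaw":1,"grip":1},
  {"slide":[0,0,0],"yaw":1,"grip":1},
  {"slide":[0,0,0],"yaw":1,"grip":1},
  {"slide":[0,0,0],"yaw":0.8,"grip":1},
  {"slide":[0,0,0],"yaw":0,"grip":1},
])

```text
t: 5.63
ee_pos: [0.6592, -0.021, 0.3813]
ee_rot: [2.802, -1.42, -0.0]
wrist_force: [-0.4, -0.5, 0.4]
opening: 0.0856
gripper_force: 0.0
```

```bash
python3 - <<'E'
from h import *
s=manip.state();print(s['joint_positions'],s['ee_pos'])
C,im=shot('wrist','w1.png')
for k,z in dict(wheel_mid=.232,rails_green=.135,grey_mid=.153,carrier=0).items():
    for r in finder.pinpoint('wrist',k)[:3]: print(k,np.round(r['pixel']),round(r['confidence'],2),np.round(at(C,r['pixel'],z),3))
h=cv2.cvtColor(im,cv2.COLOR_RGB2HSV);m=((h[...,0]<8)|(h[...,0]>172))&(h[...,1]>130)&(h[...,2]>60)
n,l,st,c=cv2.connectedComponentsWithStats(m.astype(np.uint8));
i=1+np.argmax(st[1:,4]);pts=cv2.findContours((l==i).astype(np.uint8),0,2)[0];pts=max(pts,key=len)[:,0]
w=np.array([at(C,p.astype(float),.236)[:2] for p in pts]).astype(np.float32);print(st[i],cv2.minEnclosingCircle(w))
E
```

```text
[-7.77621117e-02  3.92026839e-01  1.36938188e+00 -9.38803237e-06
  1.38027708e+00  2.43135256e+00] [ 0.65924072 -0.02097913  0.38127285]
wheel_mid [274. 190.] 0.89 [ 0.67  -0.017  0.232]
rails_green [300. 187.] 0.66 [ 0.631 -0.019  0.135]
rails_green [284. 155.] 0.21 [ 0.675 -0.041  0.135]
grey_mid [301. 193.] 0.89 [ 0.629 -0.017  0.153]
grey_mid [302. 187.] 0.42 [ 0.633 -0.024  0.153]
carrier [282. 154.] 0.73 [ 0.667 -0.024  0.   ]
[ 250  161   57   57 1639] ((0.6673041582107544, -0.021035654470324516), 0.029325423762202263)
```

View pics/w1.png

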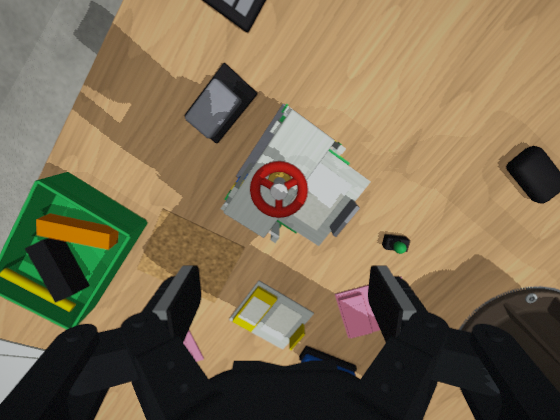

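Request:
send_rows([
  {"slide":[0.19,-0.26,1],"yaw":0,"grip":1},
  {"slide":[0,0,1],"yaw":0,"grip":1},
  {"slide":[0,0,1],"yaw":0,"grip":1},
  {"slide":[0,0,1],"yaw":0,"grip":1},
  {"slide":[0,0,1],"yaw":0,"grip":1},
  {"slide":[0,0,0.8],"yaw":0,"grip":1},
  {"slide":[0,0,0.6],"yaw":0,"grip":1},
  {"slide":[0,0,0.5],"yaw":0,"grip":1},
  {"slide":[0,0,0],"yaw":0,"grip":-0.2},
  {"slide":[0,0,0],"yaw":0,"grip":-0.2},
  {"slide":[0,0,0],"yaw":0,"grip":-0.2},
  {"slide":[0,0,0],"yaw":0,"grip":-0.2},
  {"slide":[0,0,0],"yaw":0,"grip":-0.2},
  {"slide":[0,0,0],"yaw":0,"grip":-0.2},
  {"slide":[0,0,0],"yaw":0,"grip":-0.2},
], force=50)

```text
t: 7.13
ee_pos: [0.6669, -0.0214, 0.2098]
ee_rot: [2.805, -1.413, -0.0]
wrist_force: [-4.3, -2.8, -3.6]
opening: 0.0583
gripper_force: 54.6
```

Request:
send_rows([
  {"slide":[0,0,-0.02],"yaw":-1,"grip":-0.2},
  {"slide":[0,0,-0.02],"yaw":-1,"grip":-0.2},
  {"slide":[0,0,-0.02],"yaw":-1,"grip":-0.2},
  {"slide":[0,0,-0.02],"yaw":-1,"grip":-0.2},
  {"slide":[0,0,-0.02],"yaw":-1,"grip":-0.2},
  {"slide":[0,0,-0.02],"yaw":-1,"grip":-0.2},
  {"slide":[0,0,-0.02],"yaw":-1,"grip":-0.2},
  {"slide":[0,0,-0.02],"yaw":-1,"grip":-0.2},
])

```text
t: 7.8
ee_pos: [0.6671, -0.0212, 0.214]
ee_rot: [3.138, -0.142, -0.0]
wrist_force: [-4.5, -1.3, -2.4]
opening: 0.0586
gripper_force: 54.7
```

Request:
send_rows([
  {"slide":[0,0,-0.02],"yaw":-1,"grip":-0.2},
  {"slide":[0,0,-0.02],"yaw":-1,"grip":-0.2},
  {"slide":[0,0,-0.02],"yaw":-1,"grip":-0.2},
  {"slide":[0,0,-0.02],"yaw":-1,"grip":-0.2},
  {"slide":[0,0,-0.02],"yaw":-1,"grip":-0.2},
  {"slide":[0,0,-0.02],"yaw":-1,"grip":-0.2},
  {"slide":[0,0,-0.02],"yaw":-1,"grip":-0.2},
  {"slide":[0,0,-0.02],"yaw":-1,"grip":-0.2},
  {"slide":[0,0,-0.02],"yaw":-1,"grip":-0.2},
  {"slide":[0,0,-0.02],"yaw":-1,"grip":-0.2},
  {"slide":[0,0,-0.02],"yaw":-1,"grip":-0.2},
  {"slide":[0,0,-0.02],"yaw":-1,"grip":-0.2},
  {"slide":[0,0,-0.02],"yaw":-1,"grip":-0.2},
  {"slide":[0,0,-0.02],"yaw":-1,"grip":-0.2},
  {"slide":[0,0,-0.02],"yaw":-1,"grip":-0.2},
  {"slide":[0,0,-0.02],"yaw":-1,"grip":-0.2},
  {"slide":[0,0,-0.02],"yaw":-1,"grip":-0.2},
  {"slide":[0,0,-0.02],"yaw":-1,"grip":-0.2},
])

```text
t: 9.3
ee_pos: [0.6668, -0.0208, 0.2233]
ee_rot: [-1.96, -2.455, 0.0]
wrist_force: [-10.1, 1.4, 3.8]
opening: 0.0585
gripper_force: 55.2
```

Request:
send_rows([
  {"slide":[0,0,-0.02],"yaw":-1,"grip":-0.2},
  {"slide":[0,0,-0.02],"yaw":-1,"grip":-0.2},
  {"slide":[0,0,-0.02],"yaw":-1,"grip":-0.2},
  {"slide":[0,0,-0.02],"yaw":-1,"grip":-0.2},
  {"slide":[0,0,-0.02],"yaw":-1,"grip":-0.2},
  {"slide":[0,0,-0.02],"yaw":-1,"grip":-0.2},
  {"slide":[0,0,-0.02],"yaw":-1,"grip":-0.2},
  {"slide":[0,0,-0.02],"yaw":-1,"grip":-0.2},
  {"slide":[0,0,-0.02],"yaw":-1,"grip":-0.2},
  {"slide":[0,0,-0.02],"yaw":-1,"grip":-0.2},
  {"slide":[0,0,-0.02],"yaw":-1,"grip":-0.2},
  {"slide":[0,0,-0.02],"yaw":-1,"grip":-0.2},
  {"slide":[0,0,-0.02],"yaw":-1,"grip":-0.2},
])

```text
t: 10.38
ee_pos: [0.6665, -0.0211, 0.2301]
ee_rot: [0.022, -3.141, 0.0]
wrist_force: [-11.1, -1.3, 7.8]
opening: 0.0587
gripper_force: 55.5
```

```bash
python3 - <<'E'
from h import *
s=manip.state();print(s['joint_positions'],s['wrist_torque'],s['wrist_force'],s['ee_pos'])
E
```

```text
[-7.69635916e-02  5.05493340e-01  1.55518020e+00 -2.90896657e-04
  1.08159654e+00 -1.66152561e+00] [ 0.01106038  1.74677693 -0.25787565] [-11.14308301  -1.29176753   7.77153418] [ 0.6665184  -0.02110494  0.23008822]
```

Request:
send_rows([
  {"slide":[0,0,-0.02],"yaw":-1,"grip":-0.2},
  {"slide":[0,0,-0.02],"yaw":-1,"grip":-0.2},
  {"slide":[0,0,-0.02],"yaw":-1,"grip":-0.2},
  {"slide":[0,0,-0.02],"yaw":-1,"grip":-0.2},
  {"slide":[0,0,-0.02],"yaw":-1,"grip":-0.2},
  {"slide":[0,0,-0.02],"yaw":-1,"grip":-0.2},
])

```text
t: 10.88
ee_pos: [0.6666, -0.0213, 0.2332]
ee_rot: [0.991, -2.98, 0.0]
wrist_force: [-11.6, -3.5, 9.8]
opening: 0.0585
gripper_force: 55.6
```

```bash
python3 - <<'E'
from h import *
s=manip.state();print(s['joint_positions'],s['wrist_torque'],s['wrist_force'],s['ee_pos'])
E
```

```text
[-7.71149596e-02  5.02643570e-01  1.55190009e+00 -5.52459242e-04
  1.08750869e+00 -2.28981798e+00] [-0.20066384  1.81409089 -0.2476395 ] [-11.56230481  -3.53223389   9.75377746] [ 0.66655322 -0.02129541  0.2332269 ]
```

Request:
send_rows([
  {"slide":[0,0,-0.01],"yaw":-0.5,"grip":-0.2},
  {"slide":[0,0,0],"yaw":0,"grip":-0.2},
])

```text
t: 11.05
ee_pos: [0.6671, -0.0209, 0.2334]
ee_rot: [-1.065, 2.955, 0.0]
wrist_force: [-7.8, -0.1, 4.8]
opening: 0.0584
gripper_force: 55.3
```

```bash
python3 - <<'E'
from h import *
s=manip.state();print(s['joint_positions'],s['wrist_torque'],s['wrist_force'],s['ee_pos'])
E
```

```text
[-7.70071318e-02  5.02713497e-01  1.55133500e+00  6.11628074e-04
  1.08698710e+00 -2.34021584e+00] [ 0.28359794  1.17949575 -1.2245284 ] [-7.8035152 -0.0736309  4.7767787] [ 0.66711481 -0.02088248  0.23339432]
```

Request:
send_rows([
  {"slide":[0,0,0],"yaw":0,"grip":1},
  {"slide":[0,0,0],"yaw":0,"grip":1},
  {"slide":[0,0,0],"yaw":0,"grip":1},
  {"slide":[0,0,0],"yaw":0,"grip":1},
  {"slide":[0,0,-0.8],"yaw":0,"grip":1},
  {"slide":[0,0,-1],"yaw":0,"grip":1},
  {"slide":[0,0,-1],"yaw":1,"grip":1},
  {"slide":[0,0,-1],"yaw":1,"grip":1},
  {"slide":[0,0,-0.5],"yaw":1,"grip":1},
  {"slide":[0,0,0],"yaw":1,"grip":1},
  {"slide":[0,0,0],"yaw":1,"grip":1},
  {"slide":[0,0,0],"yaw":1,"grip":1},
  {"slide":[0,0,0],"yaw":1,"grip":1},
  {"slide":[0,0,0],"yaw":1,"grip":1},
  {"slide":[0,0,0],"yaw":1,"grip":1},
  {"slide":[0,0,0],"yaw":1,"grip":1},
  {"slide":[0,0,0],"yaw":1,"grip":1},
  {"slide":[0,0,0],"yaw":1,"grip":1},
  {"slide":[0,0,0],"yaw":1,"grip":1},
])

```text
t: 12.63
ee_pos: [0.6675, -0.0209, 0.3392]
ee_rot: [1.043, 2.963, 0.0]
wrist_force: [-1.2, 0.2, 0.1]
opening: 0.0853
gripper_force: 0.0
```

Request:
send_rows([
  {"slide":[0,0,0],"yaw":1,"grip":1},
  {"slide":[0,0,0],"yaw":1,"grip":1},
  {"slide":[0,0,0],"yaw":1,"grip":1},
  {"slide":[0,0,0],"yaw":1,"grip":1},
  {"slide":[0,0,0],"yaw":1,"grip":1},
  {"slide":[0,0,0],"yaw":1,"grip":1},
  {"slide":[0,0,0],"yaw":1,"grip":1},
  {"slide":[0,0,0],"yaw":1,"grip":1},
  {"slide":[0,0,0],"yaw":1,"grip":1},
  {"slide":[0,-0.9,0],"yaw":0,"grip":1},
  {"slide":[0,-1,0],"yaw":0,"grip":1},
  {"slide":[0,-1,0],"yaw":0,"grip":1},
  {"slide":[0,-1,0],"yaw":0,"grip":1},
  {"slide":[0,0,0],"yaw":0,"grip":1},
])

```text
t: 13.8
ee_pos: [0.5662, -0.0164, 0.3395]
ee_rot: [-2.269, -2.172, 0.002]
wrist_force: [2.3, 1.3, 1.1]
opening: 0.0855
gripper_force: 0.0
```

```bash
python3 - <<'E'
from h import *
s=manip.state();print(s['joint_positions'],s['ee_pos'],s['ee_rot'])
C,im=shot('wrist','w2.png')
for k,z in dict(wheel_mid=.256,rails_green=.135,grey_mid=.153,carrier=0,mat=.003).items():
    for r in finder.pinpoint('wrist',k)[:3]: print(k,np.round(r['pixel']),round(r['confidence'],2),np.round(at(C,r['pixel'],z),3))
E
```

```text
[-8.23511847e-02  2.69158226e-01  1.64838959e+00 -9.36681296e-05
  1.22541235e+00 -3.87450887e-02] [ 0.56623195 -0.01636541  0.33952199] [-2.26861178e+00 -2.17185138e+00  1.52737805e-03]
wheel_mid [406. 218.] 0.65 [ 0.665 -0.021  0.256]
rails_green [332. 184.] 0.73 [ 0.623 -0.022  0.135]
grey_mid [338. 191.] 0.75 [ 0.627 -0.025  0.153]
mat [329. 184.] 0.34 [ 0.639 -0.054  0.003]
```

View pics/w2.png

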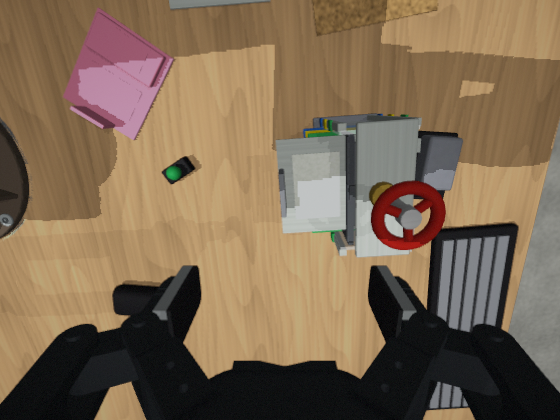

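```bash
python3 - <<'E'
from h import *
C=cam('wrist')
for n,z,P in(('sheet edge',.139,[(279,139),(284,233)]),('tab top',.171,[(281,170),(286,215)]),('plate',.188,[(357,121),(357,256),(417,118),(409,255)])):
    Q=[at(C,p,z)[:2] for p in P];print(n,np.round(Q,4),[np.degrees(np.arctan2(*(Q[i]-Q[i+1])))for i in range(0,len(Q),2)])
a=cv2.imread('pics/w2.png')[110:270,260:460];cv2.imwrite('pics/d.png',cv2.resize(a,(750,600),interpolation=cv2.INTER_CUBIC))
E
```

```text
sheet edge [[ 0.5672  0.0349]
 [ 0.5677 -0.0814]] [np.float64(-0.28412007845036136)]
tab top [[ 0.5684  0.0054]
 [ 0.5716 -0.0458]] [np.float64(-3.570255409887155)]
plate [[ 0.6436  0.0528]
 [ 0.6487 -0.0916]
 [ 0.7005  0.053 ]
 [ 0.7063 -0.0929]] [np.float64(-2.0259759747354007), np.float64(-2.2717264656556773)]
```

View pics/d.png

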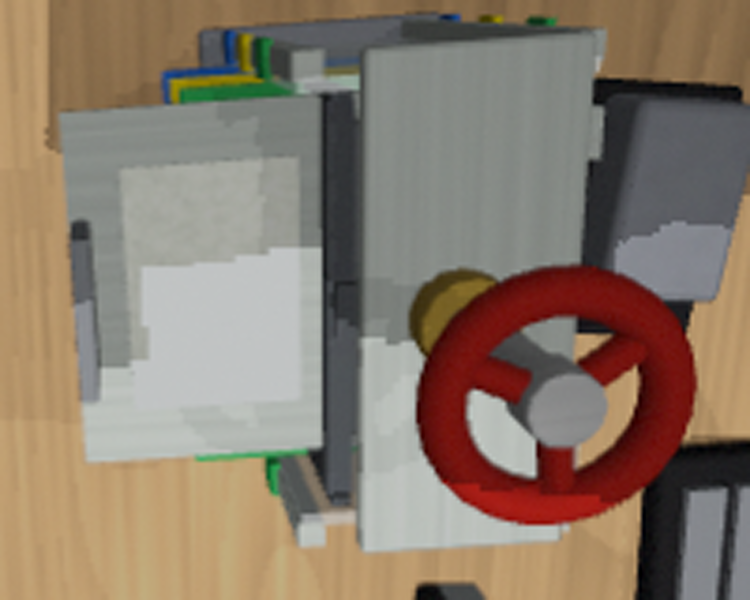

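Request:
send_rows([
  {"slide":[-0.22,0.07,0],"yaw":-0.75,"grip":-0.2},
  {"slide":[0,0,1],"yaw":0,"grip":-0.2},
  {"slide":[0,0,1],"yaw":0,"grip":-0.2},
  {"slide":[0,0,1],"yaw":0,"grip":-0.2},
  {"slide":[0,0,1],"yaw":0,"grip":-0.2},
  {"slide":[0,0,0.5],"yaw":0,"grip":-0.2},
  {"slide":[0,0,0],"yaw":0,"grip":-0.2},
])

```text
t: 14.68
ee_pos: [0.5703, -0.0221, 0.2233]
ee_rot: [-2.18, -2.257, 0.005]
wrist_force: [-0.1, -0.3, -0.0]
opening: 0.0338
gripper_force: 0.0
```

```bash
python3 - <<'E'
from h import *
s=manip.state();print(s['ee_pos'],s['ee_rot'],s['opening'])
C,im=shot('wrist')
cv2.imwrite('pics/w3.png',cv2.resize(im[60:400,140:460],(565,600))[:,:,::-1])
E
```

```text
[ 0.57025992 -0.02214252  0.22331603] [-2.17982085 -2.25688029  0.00489102] 0.03381878977269813
```

View pics/w3.png

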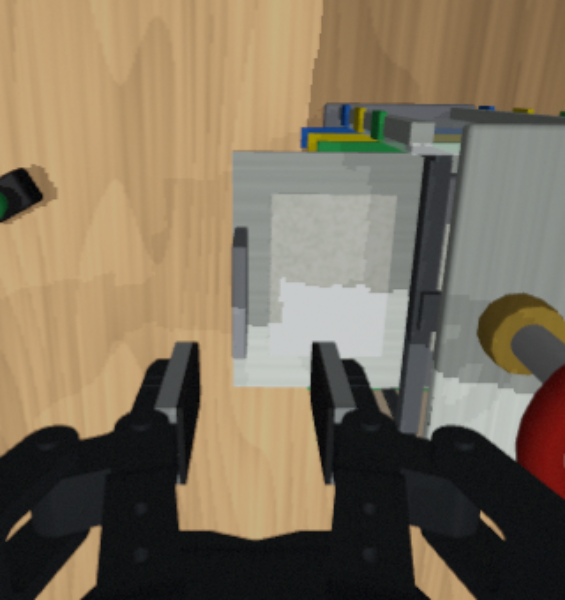

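```bash
python3 - <<'E'
from h import *
C=cam('wrist');s=1.7647;g=lambda x,y:(140+x/s,60+y/s)
for p,z in(((233,228),.171),((247,228),.171),((233,357),.171),((247,357),.171),((233,152),.139),((233,386),.139)):print(p,np.round(at(C,g(*p),z),4))
print(proj(C,[manip.state()['ee_pos']]))
E
```

```text
(233, 228) [0.5616 0.0085 0.171 ]
(247, 228) [0.5671 0.0086 0.171 ]
(233, 357) [ 0.5628 -0.0483  0.171 ]
(247, 357) [ 0.5688 -0.048   0.171 ]
(233, 152) [0.5597 0.034  0.139 ]
(233, 386) [ 0.5622 -0.0825  0.139 ]
[[283.93708121 269.13189526]]
```

Request:
send_rows([
  {"slide":[-0.04,-0.2,0.8],"yaw":0,"grip":-0.2},
  {"slide":[0,0,1],"yaw":0,"grip":-0.2},
  {"slide":[0,0,0.8],"yaw":0,"grip":-0.2},
  {"slide":[0,0,0.5],"yaw":0,"grip":-0.2},
  {"slide":[0,0,0],"yaw":0,"grip":-0.2},
  {"slide":[0,0,0],"yaw":0,"grip":-1},
  {"slide":[0,0,0],"yaw":0,"grip":-1},
  {"slide":[0,0,0],"yaw":0,"grip":-1},
  {"slide":[0,0,0],"yaw":0,"grip":-1},
  {"slide":[0,0,0],"yaw":0,"grip":-1},
  {"slide":[0,0,0],"yaw":0,"grip":-1},
], force=80)

```text
t: 15.65
ee_pos: [0.5646, -0.0236, 0.1502]
ee_rot: [-2.181, -2.258, 0.003]
wrist_force: [-15.5, -3.4, 8.7]
opening: 0.0042
gripper_force: 79.6
```

Request:
send_rows([
  {"slide":[0,-0.2,-0.04],"yaw":0,"grip":-1},
  {"slide":[0,-0.4,0],"yaw":0,"grip":-1},
  {"slide":[0,-0.4,0],"yaw":0,"grip":-1},
  {"slide":[0,0,0],"yaw":0,"grip":-1},
])

```text
t: 15.98
ee_pos: [0.5393, -0.0242, 0.1505]
ee_rot: [-2.182, -2.259, 0.001]
wrist_force: [-3.1, -0.4, 2.5]
opening: 0.0039
gripper_force: 78.9
```

```bash
python3 - <<'E'
from h import *
s=manip.state();print(s['ee_pos'],s['wrist_force'],s['wrist_torque'],s['opening'])
C,im=shot('wrist')
cv2.imwrite('pics/w4.png',cv2.resize(im[60:400,140:460],(565,600))[:,:,::-1])
E
```

```text
[ 0.53929234 -0.02422182  0.15045766] [-3.0932758  -0.44492748  2.5420717 ] [-0.02184113  0.39990037  0.06381002] 0.003932916539948746
```

View pics/w4.png

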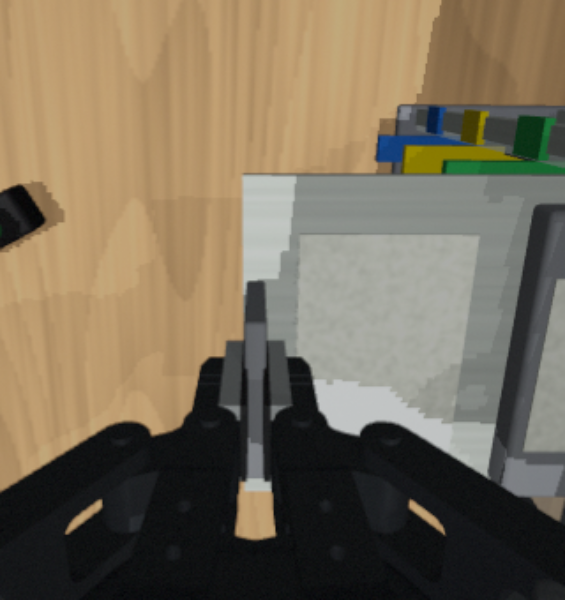

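Request:
send_rows([
  {"slide":[0,-0.4,0],"yaw":0,"grip":-1},
  {"slide":[0,-0.6,0],"yaw":0,"grip":-1},
  {"slide":[0,-0.6,0],"yaw":0,"grip":-1},
  {"slide":[0,-0.6,0],"yaw":0,"grip":-1},
  {"slide":[0,-0.6,0],"yaw":0,"grip":-1},
  {"slide":[0,0,-0.4],"yaw":0,"grip":-1},
  {"slide":[0,0,-0.6],"yaw":0,"grip":-1},
  {"slide":[0,0,-0.8],"yaw":0,"grip":-1},
  {"slide":[0,0,-0.6],"yaw":0,"grip":-1},
  {"slide":[0,0,0],"yaw":0,"grip":-1},
])

```text
t: 16.87
ee_pos: [0.4728, -0.0269, 0.2125]
ee_rot: [2.18, 2.257, 0.004]
wrist_force: [1.0, 0.5, -1.1]
opening: 0.0038
gripper_force: 78.4
```

```bash
python3 - <<'E'
from h import *
s=manip.state();print(s['ee_pos'],s['ee_rot'],s['wrist_force'],s['wrist_torque'],s['opening'])
C,im=shot('top','t2.png')
for k,z in dict(mat=0,yellow_mid=.018).items():
    for r in finder.pinpoint('top',k)[:3]: print(k,np.round(r['pixel']),round(r['confidence'],2),np.round(at(C,r['pixel'],z),3))
# mat corners
h=cv2.cvtColor(cv2.imread('pics/top0.png'),cv2.COLOR_BGR2HSV)[150:210,195:250].astype(int)
print(h[30,30],h[5,5]);C=cam('top')
# yellow-tray ref
print([np.round(at(C,(120+x/3.75,140+y/3.75),.003),3) for x,y in((314,82),(430,70),(450,205),(332,222))])
E
```

```text
[ 0.47277944 -0.0268718   0.21253432] [2.18013313 2.25735235 0.00395363] [ 0.95857063  0.52736907 -1.13064573] [-0.03308048  0.15012434 -0.02084684] 0.0038393914793628443
mat [224. 179.] 0.62 [0.692 0.233 0.   ]
mat [214. 267.] 0.55 [0.297 0.282 0.   ]
yellow_mid [249. 259.] 0.97 [0.33  0.122 0.018]
yellow_mid [150. 270.] 0.91 [0.288 0.56  0.018]
yellow_mid [222. 179.] 0.64 [0.686 0.238 0.018]
[ 16 120 155] [ 51 126  73]
[array([0.769, 0.324, 0.003]), array([0.782, 0.184, 0.003]), array([0.618, 0.161, 0.003]), array([0.599, 0.302, 0.003])]
```

Request:
send_rows([
  {"slide":[0.6,0,0],"yaw":0,"grip":-1},
  {"slide":[1,0,0],"yaw":0,"grip":-1},
  {"slide":[1,0,0],"yaw":0,"grip":-1},
  {"slide":[1,0,0],"yaw":0,"grip":-1},
  {"slide":[1,0,0],"yaw":0,"grip":-1},
  {"slide":[1,0,0],"yaw":0,"grip":-1},
  {"slide":[1,0.5,0],"yaw":0,"grip":-1},
  {"slide":[1,0.8,0],"yaw":0,"grip":-1},
  {"slide":[1,0.8,0],"yaw":0,"grip":-1},
  {"slide":[1,0.8,0],"yaw":0,"grip":-1},
  {"slide":[0.58,0.8,0],"yaw":0,"grip":-1},
  {"slide":[0,0.8,0],"yaw":0,"grip":-1},
  {"slide":[0,0.8,0],"yaw":0,"grip":-1},
  {"slide":[0,0.8,0],"yaw":0,"grip":-1},
  {"slide":[0,0.34,0],"yaw":0,"grip":-1},
  {"slide":[0,0,0],"yaw":-0.9,"grip":-1},
  {"slide":[0,0,0],"yaw":0,"grip":-1},
])

```text
t: 18.43
ee_pos: [0.6231, 0.2329, 0.2084]
ee_rot: [-2.068, -2.364, 0.003]
wrist_force: [-0.1, 0.9, -2.1]
opening: 0.0041
gripper_force: 78.5
```

```bash
python3 - <<'E'
from h import *
s=manip.state();print(s['ee_pos'],s['ee_rot'],s['wrist_force'])
C,im=shot('wrist','w5.png')
a=np.radians(2)*0
E
```

```text
[0.62306947 0.2328879  0.20836909] [-2.06770442 -2.36352313  0.00307676] [-0.06925024  0.8537664  -2.13183084]
```

View pics/w5.png

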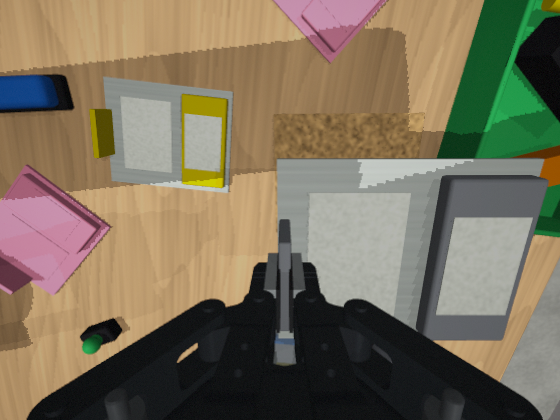

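```bash
python3 - <<'E'
from h import *
C=cam('wrist');s=manip.state()
A,B,L=[at(C,p,.003)[:2] for p in((274,113),(424,114),(275,157))]
print(A,B,L,np.linalg.norm(B-A),np.degrees(np.arctan2(*(B-A)[::-1])))
u=(B-A)/np.linalg.norm(B-A);v=np.array([-u[1],u[0]]);print('centre',(A+B)/2-v*.0725)
a=2*np.arctan2(s['ee_rot'][1],s['ee_rot'][0]);t=np.array([np.sin(a),-np.cos(a)]);print('tray',np.degrees(np.arctan2(t[1],t[0])),s['ee_pos'][:2]+.066*t)
# tray edge corners in hand
z=s['ee_pos'][2]-.011
print([np.round(at(C,p,z),4) for p in((277,159),(543,159))])
# yellow tray
Q=[at(C,p,.004)[:2] for p in((105,77),(232,92),(229,192),(111,182))];print(np.round(Q,4),np.round(np.mean(Q,0),4),np.degrees(np.arctan2(*(Q[1]-Q[0])[::-1])),np.degrees(np.arctan2(*(Q[2]-Q[3])[::-1])))
E
```

```text
[0.60091312 0.31014064] [0.76834896 0.33046987] [0.60783769 0.2612975 ] 0.16866546127214008 6.922684898620766
centre [0.69336945 0.2483338 ]
tray 7.340315636954125 [0.68817411 0.24137214]
[array([0.6117, 0.2906, 0.1977]), array([0.7481, 0.3081, 0.1977])]
[[0.4155 0.3232]
 [0.5526 0.326 ]
 [0.557  0.2119]
 [0.4148 0.206 ]] [0.485  0.2668] 1.1485604252943422 2.353163439153712
```

Request:
send_rows([
  {"slide":[0.25,0.23,0],"yaw":0,"grip":-1},
  {"slide":[0,0,1],"yaw":0,"grip":-1},
  {"slide":[0,0,1],"yaw":0,"grip":-1},
  {"slide":[0,0,1],"yaw":0,"grip":-1},
  {"slide":[0,0,1],"yaw":0,"grip":-1},
  {"slide":[0,0,1],"yaw":0,"grip":-1},
  {"slide":[0,0,1],"yaw":0,"grip":-1},
  {"slide":[0,0,0.6],"yaw":0,"grip":-1},
  {"slide":[0,0,0.4],"yaw":0,"grip":-1},
  {"slide":[0,0,0.3],"yaw":0,"grip":-1},
  {"slide":[0,0,0],"yaw":0,"grip":-1},
])

```text
t: 19.4
ee_pos: [0.6279, 0.2402, 0.0264]
ee_rot: [-2.074, -2.359, 0.002]
wrist_force: [-0.2, -0.5, -2.9]
opening: 0.0042
gripper_force: 78.6
```

Request:
send_rows([
  {"slide":[0,0,0.12],"yaw":0,"grip":-1},
  {"slide":[0,0,0.12],"yaw":0,"grip":-1},
  {"slide":[0,0,0],"yaw":0,"grip":-1},
])

```text
t: 19.65
ee_pos: [0.6288, 0.2403, 0.0219]
ee_rot: [2.074, 2.36, 0.001]
wrist_force: [-0.2, -0.1, -1.5]
opening: 0.0042
gripper_force: 78.5
```

Request:
send_rows([
  {"slide":[0,0,0.08],"yaw":0,"grip":-1},
  {"slide":[0,0,0],"yaw":0,"grip":-1},
])

```text
t: 19.82
ee_pos: [0.6287, 0.2402, 0.0198]
ee_rot: [2.074, 2.36, 0.001]
wrist_force: [0.5, 0.6, -1.5]
opening: 0.0038
gripper_force: 78.6
```

Request:
send_rows([
  {"slide":[0,0,0.06],"yaw":0,"grip":-1},
  {"slide":[0,0,0],"yaw":0,"grip":-1},
])

```text
t: 19.98
ee_pos: [0.6288, 0.2403, 0.0186]
ee_rot: [2.073, 2.36, 0.001]
wrist_force: [-1.7, -0.9, 4.2]
opening: 0.0044
gripper_force: 79.5
```

Request:
send_rows([
  {"slide":[0,0,0.04],"yaw":0,"grip":-1},
  {"slide":[0,0,0],"yaw":0,"grip":-1},
])

```text
t: 20.15
ee_pos: [0.6288, 0.2402, 0.0186]
ee_rot: [2.073, 2.36, 0.001]
wrist_force: [-6.2, -2.5, 19.3]
opening: 0.004
gripper_force: 81.6
```

Request:
send_rows([
  {"slide":[0,0,-0.04],"yaw":0,"grip":-0.3},
  {"slide":[0,0,0],"yaw":0,"grip":-0.3},
  {"slide":[0,0,0],"yaw":0,"grip":-0.3},
  {"slide":[0,0,-0.4],"yaw":0,"grip":-0.2},
  {"slide":[0,0,-1],"yaw":0,"grip":-0.2},
  {"slide":[0,0,-1],"yaw":0,"grip":-0.2},
  {"slide":[0,0,-1],"yaw":0,"grip":-0.2},
  {"slide":[0,0,-1],"yaw":0.93,"grip":-0.2},
  {"slide":[0.13,-0.93,0],"yaw":0,"grip":-0.2},
  {"slide":[0.13,-0.93,0],"yaw":0,"grip":-0.2},
  {"slide":[0.13,-0.93,0],"yaw":0,"grip":-0.2},
  {"slide":[0.13,-0.93,0],"yaw":0,"grip":-0.2},
  {"slide":[0.13,-0.93,0],"yaw":0,"grip":-0.2},
  {"slide":[0.13,-0.93,0],"yaw":0,"grip":-0.2},
  {"slide":[0.13,-0.93,0],"yaw":0,"grip":-0.2},
  {"slide":[0.13,-0.93,0],"yaw":0,"grip":-0.2},
  {"slide":[0.13,-0.93,0],"yaw":0,"grip":-0.2},
  {"slide":[0,0,0],"yaw":0,"grip":-0.2},
])

```text
t: 21.65
ee_pos: [0.4142, 0.2623, 0.1284]
ee_rot: [-2.184, -2.257, 0.004]
wrist_force: [0.5, 0.4, -0.1]
opening: 0.0342
gripper_force: 0.0
```

```bash
python3 - <<'E'
from h import *
s=manip.state();print(s['joint_positions'],s['ee_pos'],s['ee_rot'],s['opening'])
C,im=shot('wrist','w6.png')
for r in finder.pinpoint('wrist','yellow_mid')[:3]: print(np.round(r['pixel']),r['confidence'],at(C,r['pixel'],.018))
h=cv2.cvtColor(im,cv2.COLOR_RGB2HSV);m=((h[...,0]>20)&(h[...,0]<35)&(h[...,1]>180)).astype(np.uint8)
n,l,st,c=cv2.connectedComponentsWithStats(m)
for i in range(1,n):
    if st[i,4]>100:
        print(st[i],c[i])
E
```

```text
[5.02506473e-01 4.05682748e-01 2.05458657e+00 4.46359083e-04
 6.84201994e-01 4.69507218e-01] [0.41422771 0.26233737 0.12835021] [-2.18409914 -2.25660667  0.00418867] 0.034208449252202115
[364. 208.] 0.78 [0.48622987 0.26342824 0.018     ]
[ 373  147   70  105 2914] [404.52882636 194.19148936]
[286 175   7  62 353] [289.17847025 205.15580737]
```

View pics/w6.png

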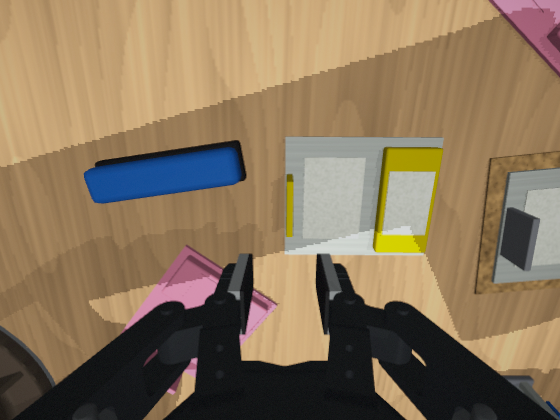

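```bash
python3 - <<'E'
from h import *
C=cam('wrist')
for p,z in(((286.5,175),.036),((292,175),.036),((292.5,236),.036),((287,237),.036),((285,137),.004),((443,138),.004),((285,255),.004)):print(p,np.round(at(C,p,z),4))
E
```

```text
(286.5, 175) [0.4193 0.2959 0.036 ]
(292, 175) [0.4238 0.296  0.036 ]
(292.5, 236) [0.4264 0.2421 0.036 ]
(287, 237) [0.4217 0.241  0.036 ]
(285, 137) [0.4173 0.3232 0.004 ]
(443, 138) [0.5572 0.3268 0.004 ]
(285, 255) [0.4212 0.2067 0.004 ]
```

Request:
send_rows([
  {"slide":[0.12,0.35,0],"yaw":0,"grip":-0.2},
  {"slide":[0,0,1],"yaw":0,"grip":-0.2},
  {"slide":[0,0,1],"yaw":0,"grip":-0.2},
  {"slide":[0,0,1],"yaw":0,"grip":-0.2},
  {"slide":[0,0,0.8],"yaw":0,"grip":-0.2},
  {"slide":[0,0,0.6],"yaw":0,"grip":-0.2},
  {"slide":[0,0,0.25],"yaw":0,"grip":-0.2},
  {"slide":[0,0,0],"yaw":0,"grip":-0.2},
])

```text
t: 22.42
ee_pos: [0.4277, 0.2658, 0.0105]
ee_rot: [-2.186, -2.255, 0.002]
wrist_force: [-0.7, -0.2, 0.5]
opening: 0.0342
gripper_force: 0.0
```

Request:
send_rows([
  {"slide":[0,0,0],"yaw":0,"grip":-1},
  {"slide":[0,0,0],"yaw":0,"grip":-1},
  {"slide":[0,0,0],"yaw":0,"grip":-1},
  {"slide":[0,0,0],"yaw":0,"grip":-1},
  {"slide":[0,0,0],"yaw":0,"grip":-1},
])

```text
t: 22.83
ee_pos: [0.4278, 0.2664, 0.0128]
ee_rot: [2.186, 2.256, 0.003]
wrist_force: [-0.2, -2.2, 8.5]
opening: 0.0045
gripper_force: 79.5
```

Request:
send_rows([
  {"slide":[0,0,-0.3],"yaw":0,"grip":-1},
  {"slide":[0,0,-0.6],"yaw":0,"grip":-1},
  {"slide":[0,0,-0.8],"yaw":0,"grip":-1},
  {"slide":[0,0,-0.9],"yaw":0,"grip":-1},
  {"slide":[0,0,-0.9],"yaw":0,"grip":-1},
  {"slide":[0,0,-0.4],"yaw":0,"grip":-1},
  {"slide":[-0.5,0.05,0],"yaw":0,"grip":-1},
  {"slide":[-1,0.05,0],"yaw":0,"grip":-1},
  {"slide":[-1,0.05,0],"yaw":0,"grip":-1},
  {"slide":[-1,0.05,0],"yaw":0,"grip":-1},
  {"slide":[-1,0.05,0],"yaw":0,"grip":-1},
  {"slide":[-1,0.05,0],"yaw":0,"grip":-1},
  {"slide":[-1,0.05,0],"yaw":0,"grip":-1},
  {"slide":[-1,0.05,0],"yaw":0,"grip":-1},
  {"slide":[-1,0.05,0],"yaw":0,"grip":-1},
  {"slide":[-1,0.05,0],"yaw":0,"grip":-1},
  {"slide":[-1,0.05,0],"yaw":0,"grip":-1},
  {"slide":[-1,0.05,0],"yaw":0,"grip":-1},
  {"slide":[-0.3,0,0],"yaw":0,"grip":-1},
  {"slide":[0,0,0],"yaw":0,"grip":-1},
])

```text
t: 24.5
ee_pos: [0.4509, -0.0301, 0.1088]
ee_rot: [-2.189, -2.253, 0.001]
wrist_force: [0.2, 0.9, -2.6]
opening: 0.0044
gripper_force: 78.4
```

```bash
python3 - <<'E'
from h import *
s=manip.state();print(s['joint_positions'],s['ee_pos'],s['ee_rot'],s['wrist_torque'],s['wrist_force'])
C,im=shot('wrist','w7.png')
for k,z in dict(rails_yellow=.09,rails_green=.135,wheel_mid=.256,rails_blue=.045).items():
  for r in finder.pinpoint('wrist',k)[:2]: print(k,np.round(r['pixel']),r['confidence'],at(C,r['pixel'],z))
E
```

```text
[-1.33742194e-01  3.96752421e-01  2.15455290e+00 -2.45104552e-04
  5.91045465e-01 -1.62586850e-01] [ 0.45089119 -0.03014352  0.10879274] [-2.18857576e+00 -2.25309159e+00  8.80724336e-04] [ 0.0392742   0.14299    -0.04074033] [ 0.2164822   0.90243491 -2.62071393]
rails_blue [222. 192.] 0.39 [ 0.4046862  -0.00510112  0.045     ]
```

View pics/w7.png

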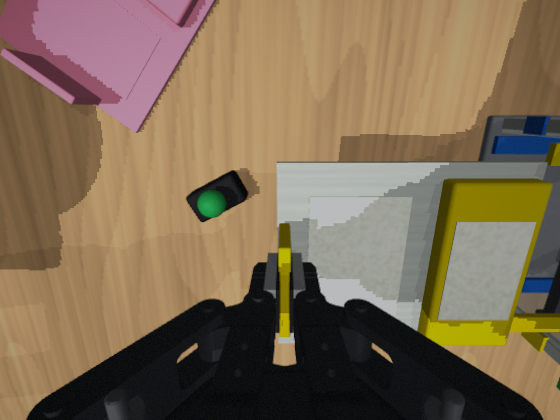

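```bash
python3 - <<'E'
from h import *
im=cv2.imread('pics/w7.png')[90:390,440:560];cv2.imwrite('pics/e.png',cv2.resize(im,(240,600),interpolation=cv2.INTER_CUBIC))
C=cam('wrist')
for p,z in(((277,162),.0998),((545,162),.0998),((277,162),.104),((545,162),.095)):print(p,z,np.round(at(C,p,z),4))
c,s=np.cos(np.radians(2)),np.sin(np.radians(2))
for n,zz in(('blue',.045),('yel',.09)):
  P=[]
  for x,y in((-68,62),(-68,50),(-68,-50),(-68,-62),(-40,50),(-40,-50)):
    P.append([.6672+(c*x-s*y)/1e3,-.021+(s*x+c*y)/1e3,zz])
  print(n,np.round(proj(C,np.array(P)-[0,0,0])).tolist())
E
```

```text
(277, 162) 0.0998 [0.4456 0.0297 0.0998]
(545, 162) 0.0998 [0.5833 0.034  0.0998]
(277, 162) 0.104 [0.4457 0.0304 0.104 ]
(545, 162) 0.095 [0.5876 0.0334 0.095 ]
blue [[500.0, 143.0], [496.0, 160.0], [468.0, 284.0], [465.0, 297.0], [536.0, 160.0], [502.0, 284.0]]
yel [[558.0, 151.0], [551.0, 173.0], [508.0, 322.0], [504.0, 337.0], [603.0, 173.0], [551.0, 322.0]]
```

View pics/e.png

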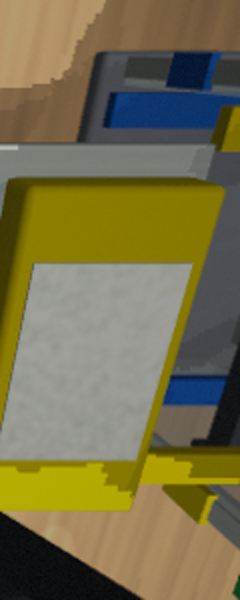

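Request:
send_rows([
  {"slide":[0.13,0,0],"yaw":0,"grip":-1},
  {"slide":[0,0.3,0],"yaw":0,"grip":-1},
  {"slide":[0,0.5,0],"yaw":0,"grip":-1},
  {"slide":[0,0.5,0],"yaw":0,"grip":-1},
  {"slide":[0,0,0],"yaw":0,"grip":-1},
])

```text
t: 25.17
ee_pos: [0.487, -0.0236, 0.1096]
ee_rot: [2.183, 2.256, 0.003]
wrist_force: [0.8, 0.0, -2.1]
opening: 0.0048
gripper_force: 78.5
```

```bash
python3 - <<'E'
from h import *
s=manip.state();print(s['ee_pos'],s['ee_rot'],s['wrist_torque'],s['wrist_force'])
C,im=shot('wrist','w8.png')
cv2.imwrite('pics/f.png',cv2.resize(im[100:400,400:560],(320,600),interpolation=cv2.INTER_CUBIC)[:,:,::-1])
E
```

```text
[ 0.48695486 -0.02360917  0.10962066] [2.18336624 2.25569607 0.00288772] [-0.01470983  0.21988918  0.02740152] [ 0.83941142  0.03180059 -2.13545453]
```

View pics/f.png

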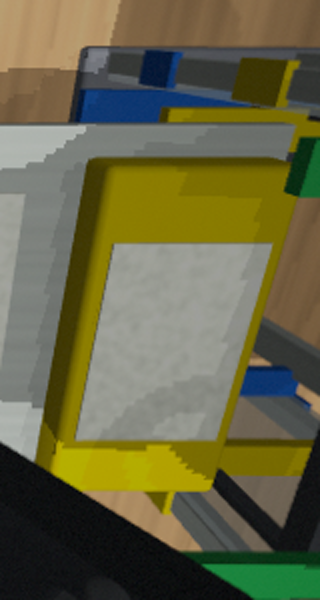

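```bash
python3 - <<'E'
from h import *
C=cam('wrist');g=lambda x,y:(400+x/2,100+y/2)
for n,p,z in(('rail up outer',(200,109),.09),('sheet up edge front',(290,124),.0995),('sheet up edge back',(0,124),.0995),('rail lo inner',(300,440),.09),('rail lo inner left',(240,438),.09),('rail lo outer',(300,475),.09),('rail lo outer',(230,472),.09),('front corner',(295,124),.0995),('rail front up',(162,109),.09)):print(n,np.round(at(C,g(*p),z),4))
E
```

```text
rail up outer [0.601  0.0398 0.09  ]
sheet up edge front [0.6181 0.0379 0.0995]
sheet up edge back [0.5435 0.0355 0.0995]
rail lo inner [ 0.6626 -0.067   0.09  ]
rail lo inner left [ 0.6428 -0.067   0.09  ]
rail lo outer [ 0.6671 -0.0812  0.09  ]
rail lo outer [ 0.6434 -0.0808  0.09  ]
front corner [0.6194 0.0379 0.0995]
rail front up [0.5907 0.0395 0.09  ]
```

Request:
send_rows([
  {"slide":[0,0.3,0],"yaw":0,"grip":-1},
  {"slide":[0,0.4,0],"yaw":0,"grip":-1},
  {"slide":[0,0.4,0],"yaw":0,"grip":-1},
  {"slide":[0,0.4,0.06],"yaw":0,"grip":-1},
  {"slide":[0,0.4,0.06],"yaw":0,"grip":-1},
  {"slide":[0,0,0],"yaw":0,"grip":-1},
])

```text
t: 25.72
ee_pos: [0.5338, -0.0226, 0.1061]
ee_rot: [2.185, 2.255, 0.002]
wrist_force: [0.6, 0.0, -1.8]
opening: 0.0044
gripper_force: 78.6
```

Request:
send_rows([
  {"slide":[0,0.2,0.04],"yaw":0,"grip":-1},
  {"slide":[0,0.2,0.03],"yaw":0,"grip":-1},
  {"slide":[0,0.2,0],"yaw":0,"grip":-1},
  {"slide":[0,0,0],"yaw":0,"grip":-1},
])

```text
t: 26.05
ee_pos: [0.5473, -0.0221, 0.1046]
ee_rot: [2.186, 2.256, 0.001]
wrist_force: [-0.5, 0.2, -2.2]
opening: 0.0041
gripper_force: 78.6
```

Request:
send_rows([
  {"slide":[0,0.2,0.04],"yaw":0,"grip":-1},
  {"slide":[0,0.2,0.02],"yaw":0,"grip":-1},
  {"slide":[0,0.1,0],"yaw":0,"grip":-1},
  {"slide":[0,0,0],"yaw":0,"grip":-1},
])

```text
t: 26.38
ee_pos: [0.5595, -0.0217, 0.1031]
ee_rot: [2.186, 2.256, 0.001]
wrist_force: [0.7, 0.3, -1.2]
opening: 0.0044
gripper_force: 78.6
```

Request:
send_rows([
  {"slide":[0,0.1,0.02],"yaw":0,"grip":-1},
  {"slide":[0,0.1,0],"yaw":0,"grip":-1},
  {"slide":[0,0,0],"yaw":0,"grip":-1},
])

```text
t: 26.63
ee_pos: [0.5632, -0.0215, 0.1028]
ee_rot: [-2.185, -2.256, 0.001]
wrist_force: [-6.7, 0.1, 6.9]
opening: 0.0047
gripper_force: 79.8
```

Request:
send_rows([
  {"slide":[0,0.06,0],"yaw":0,"grip":-1},
  {"slide":[0,0,0],"yaw":0,"grip":-1},
])

```text
t: 26.8
ee_pos: [0.5644, -0.0214, 0.1028]
ee_rot: [-2.185, -2.255, 0.002]
wrist_force: [-6.5, 0.1, 8.8]
opening: 0.0044
gripper_force: 80.1
```

Request:
send_rows([
  {"slide":[0,0.06,0],"yaw":0,"grip":-1},
  {"slide":[0,0,0],"yaw":0,"grip":-1},
])

```text
t: 26.97
ee_pos: [0.5644, -0.0214, 0.1027]
ee_rot: [-2.184, -2.254, 0.005]
wrist_force: [-15.7, -1.5, 15.8]
opening: 0.0047
gripper_force: 81.4
```

Request:
send_rows([
  {"slide":[0,-0.03,-0.04],"yaw":0,"grip":-1},
  {"slide":[0,0,0],"yaw":0,"grip":-0.2},
  {"slide":[0,0,0],"yaw":0,"grip":-0.2},
  {"slide":[0,0,0],"yaw":0,"grip":-0.2},
  {"slide":[0,0,-0.3],"yaw":0,"grip":-0.2},
  {"slide":[0,0,-0.8],"yaw":0,"grip":-0.2},
  {"slide":[0,0,-1],"yaw":0,"grip":-0.2},
  {"slide":[0,0,-1],"yaw":0,"grip":-0.2},
  {"slide":[0,0,-1],"yaw":0,"grip":-0.2},
  {"slide":[0,0,-1],"yaw":0,"grip":-0.2},
  {"slide":[0,0,-1],"yaw":0,"grip":-0.2},
  {"slide":[0,0,-1],"yaw":0,"grip":-0.2},
  {"slide":[0,0,-1],"yaw":0,"grip":-0.2},
  {"slide":[0,0,-1],"yaw":0,"grip":-0.2},
  {"slide":[0,0,0],"yaw":0,"grip":1},
])

```text
t: 28.22
ee_pos: [0.568, -0.0216, 0.3366]
ee_rot: [2.182, 2.252, 0.007]
wrist_force: [0.5, -1.6, 0.4]
opening: 0.0451
gripper_force: 0.0
```

```bash
python3 - <<'E'
from h import *
s=manip.state();print(s['joint_positions'],s['ee_pos'],s['ee_rot'])
C,im=shot('wrist')
c=cv2.resize(im[80:300,220:480],(709,600),interpolation=cv2.INTER_CUBIC)
cv2.imwrite('pics/w9.png',c[:,:,::-1])
h=cv2.cvtColor(im,cv2.COLOR_RGB2HSV);m=((h[...,0]<8)|(h[...,0]>172))&(h[...,1]>150)&(h[...,2]>60)
n,l,st,cc=cv2.connectedComponentsWithStats(m.astype(np.uint8));i=1+np.argmax(st[1:,4])
p=max(cv2.findContours((l==i).astype(np.uint8),0,2)[0],key=len)[:,0]
print(st[i],cv2.minEnclosingCircle(np.array([at(C,q.astype(float),.26)[:2] for q in p],np.float32)))
E
```

```text
[-9.12968133e-02  2.69171175e-01  1.65560783e+00  1.74876660e-05
  1.20940319e+00 -1.22996852e-01] [ 0.56800059 -0.02156838  0.33658907] [2.1819471  2.25222106 0.00731014]
[ 369  184   74   69 2730] ((0.6652944684028625, -0.019087297841906548), 0.030105385929346085)
```

View pics/w9.png

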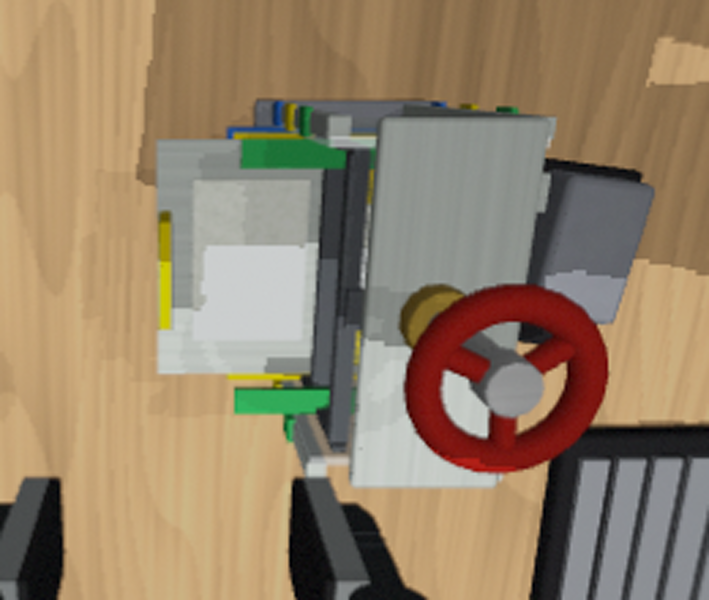

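Request:
send_rows([
  {"slide":[-0.1,0.96,0],"yaw":0,"grip":1},
  {"slide":[0,1,0],"yaw":0,"grip":1},
  {"slide":[0,1,0],"yaw":0,"grip":1},
  {"slide":[0,1,0],"yaw":0,"grip":1},
  {"slide":[0,0,0],"yaw":-1,"grip":1},
  {"slide":[0,0,0],"yaw":-1,"grip":1},
  {"slide":[0,0,0],"yaw":-1,"grip":1},
  {"slide":[0,0,0],"yaw":-1,"grip":1},
  {"slide":[0,0,0],"yaw":-1,"grip":1},
  {"slide":[0,0,0],"yaw":-1,"grip":1},
  {"slide":[0,0,0],"yaw":-1,"grip":1},
  {"slide":[0,0,0],"yaw":-1,"grip":1},
  {"slide":[0,0,0],"yaw":-1,"grip":1},
  {"slide":[0,0,0],"yaw":-1,"grip":1},
  {"slide":[0,0,0],"yaw":-1,"grip":1},
  {"slide":[0,0,0],"yaw":-1,"grip":1},
  {"slide":[0,0,0],"yaw":-1,"grip":1},
  {"slide":[0,0,0],"yaw":-1,"grip":1},
  {"slide":[0,0,0],"yaw":-1,"grip":1},
])

```text
t: 29.85
ee_pos: [0.6646, -0.0208, 0.3302]
ee_rot: [0.058, -3.14, -0.0]
wrist_force: [0.8, 1.5, 0.9]
opening: 0.0854
gripper_force: 0.0
```

Request:
send_rows([
  {"slide":[0,0,0],"yaw":-1,"grip":1},
  {"slide":[0,0,0],"yaw":-1,"grip":1},
  {"slide":[0,0,0],"yaw":-1,"grip":1},
  {"slide":[0,0,0],"yaw":-1,"grip":1},
  {"slide":[0,0,0],"yaw":-1,"grip":1},
  {"slide":[0,0,0],"yaw":-1,"grip":1},
  {"slide":[0,0,0],"yaw":-0.4,"grip":1},
  {"slide":[0,0,0],"yaw":0,"grip":1},
])

```text
t: 30.52
ee_pos: [0.6646, -0.0207, 0.3303]
ee_rot: [1.083, -2.948, -0.001]
wrist_force: [-0.1, 0.2, -0.1]
opening: 0.0857
gripper_force: 0.0
```

```bash
python3 - <<'E'
from h import *
s=manip.state();print(s['joint_positions'],s['ee_pos'],s['ee_rot'],s['opening'])
a=2*np.arctan2(s['ee_rot'][1],s['ee_rot'][0]);x=np.array([np.cos(a),np.sin(a)]);y=np.array([np.sin(a),-np.cos(a)])
d=np.array([.6668,-.021])-s['ee_pos'][:2];print(d,d@x/.025,d@y/.025)
E
```

```text
[-7.67944510e-02  4.27798002e-01  1.43370848e+00  4.62982749e-05
  1.28128726e+00 -2.35176537e+00] [ 0.66462034 -0.02073362  0.33030142] [ 1.08301286e+00 -2.94787054e+00 -8.47663029e-04] 0.08565928111089544
[ 0.00217966 -0.00026638] -0.059551444543011305 -0.06456515696634095
```

Descend 97 mm, grip, and screw down.

Request:
send_rows([
  {"slide":[-0.06,-0.06,0.8],"yaw":0,"grip":1},
  {"slide":[0,0,0.9],"yaw":0,"grip":1},
  {"slide":[0,0,0.9],"yaw":0,"grip":1},
  {"slide":[0,0,0.8],"yaw":0,"grip":1},
  {"slide":[0,0,0.5],"yaw":0,"grip":1},
  {"slide":[0,0,0],"yaw":0,"grip":-0.2},
  {"slide":[0,0,0],"yaw":0,"grip":-0.2},
  {"slide":[0,0,0],"yaw":0,"grip":-0.2},
  {"slide":[0,0,0],"yaw":0,"grip":-0.2},
  {"slide":[0,0,0],"yaw":0,"grip":-0.2},
  {"slide":[0,0,0],"yaw":0,"grip":-0.2},
  {"slide":[0,0,0],"yaw":0,"grip":-0.2},
], force=50)

```text
t: 31.52
ee_pos: [0.6672, -0.0208, 0.2344]
ee_rot: [-1.079, 2.95, -0.0]
wrist_force: [-4.3, 2.5, 3.4]
opening: 0.0582
gripper_force: 55.8
```

Request:
send_rows([
  {"slide":[0,0,0.02],"yaw":1,"grip":-0.2},
  {"slide":[0,0,0.02],"yaw":1,"grip":-0.2},
  {"slide":[0,0,0.02],"yaw":1,"grip":-0.2},
  {"slide":[0,0,0.02],"yaw":1,"grip":-0.2},
  {"slide":[0,0,0.02],"yaw":1,"grip":-0.2},
  {"slide":[0,0,0.02],"yaw":1,"grip":-0.2},
  {"slide":[0,0,0.02],"yaw":1,"grip":-0.2},
  {"slide":[0,0,0.02],"yaw":1,"grip":-0.2},
  {"slide":[0,0,0.02],"yaw":1,"grip":-0.2},
  {"slide":[0,0,0.02],"yaw":1,"grip":-0.2},
])

```text
t: 32.35
ee_pos: [0.6673, -0.0213, 0.2292]
ee_rot: [0.548, 3.093, -0.001]
wrist_force: [-4.0, -0.7, 0.3]
opening: 0.0585
gripper_force: 55.8
```

Request:
send_rows([
  {"slide":[0,0,0.021],"yaw":1,"grip":-0.2},
  {"slide":[0,0,0.021],"yaw":1,"grip":-0.2},
  {"slide":[0,0,0.021],"yaw":1,"grip":-0.2},
  {"slide":[0,0,0.021],"yaw":1,"grip":-0.2},
  {"slide":[0,0,0.021],"yaw":1,"grip":-0.2},
  {"slide":[0,0,0.021],"yaw":1,"grip":-0.2},
  {"slide":[0,0,0.021],"yaw":1,"grip":-0.2},
  {"slide":[0,0,0.021],"yaw":1,"grip":-0.2},
  {"slide":[0,0,0.021],"yaw":1,"grip":-0.2},
  {"slide":[0,0,0.021],"yaw":1,"grip":-0.2},
  {"slide":[0,0,0.021],"yaw":1,"grip":-0.2},
  {"slide":[0,0,0.021],"yaw":1,"grip":-0.2},
  {"slide":[0,0,0.021],"yaw":1,"grip":-0.2},
  {"slide":[0,0,0.021],"yaw":1,"grip":-0.2},
  {"slide":[0,0,0.021],"yaw":1,"grip":-0.2},
  {"slide":[0,0,0.021],"yaw":1,"grip":-0.2},
  {"slide":[0,0,0.021],"yaw":1,"grip":-0.2},
  {"slide":[0,0,0.021],"yaw":1,"grip":-0.2},
])

```text
t: 33.85
ee_pos: [0.6665, -0.0216, 0.2197]
ee_rot: [2.824, 1.375, -0.002]
wrist_force: [-10.2, -2.2, 4.5]
opening: 0.0588
gripper_force: 56.1
```

Request:
send_rows([
  {"slide":[0,0,0.021],"yaw":1,"grip":-0.2},
  {"slide":[0,0,0.021],"yaw":1,"grip":-0.2},
  {"slide":[0,0,0.021],"yaw":1,"grip":-0.2},
  {"slide":[0,0,0.021],"yaw":1,"grip":-0.2},
  {"slide":[0,0,0.021],"yaw":1,"grip":-0.2},
  {"slide":[0,0,0.021],"yaw":1,"grip":-0.2},
  {"slide":[0,0,0.021],"yaw":1,"grip":-0.2},
  {"slide":[0,0,0.021],"yaw":1,"grip":-0.2},
  {"slide":[0,0,0.021],"yaw":1,"grip":-0.2},
  {"slide":[0,0,0.021],"yaw":1,"grip":-0.2},
  {"slide":[0,0,0.021],"yaw":1,"grip":-0.2},
  {"slide":[0,0,0.021],"yaw":1,"grip":-0.2},
  {"slide":[0,0,0.021],"yaw":1,"grip":-0.2},
  {"slide":[0,0,0.021],"yaw":1,"grip":-0.2},
  {"slide":[0,0,0.021],"yaw":1,"grip":-0.2},
  {"slide":[0,0,0.021],"yaw":1,"grip":-0.2},
])

```text
t: 35.18
ee_pos: [0.6664, -0.0208, 0.2114]
ee_rot: [2.912, -1.179, -0.002]
wrist_force: [-9.3, 3.8, 5.5]
opening: 0.0586
gripper_force: 56.2
```

```bash
python3 - <<'E'
from h import *
s=manip.state();print(s['joint_positions'],s['wrist_torque'],s['wrist_force'],s['ee_pos'])
E
```

```text
[-7.67092067e-02  5.22750642e-01  1.57457361e+00  8.26712854e-05
  1.04531031e+00  2.26336909e+00] [0.4984927  1.42456934 0.08347565] [-9.28826089  3.80716806  5.53910777] [ 0.66638391 -0.02080225  0.21135847]
```

Request:
send_rows([
  {"slide":[0,0,0.021],"yaw":1,"grip":-0.2},
  {"slide":[0,0,0.01],"yaw":0.6,"grip":-0.2},
  {"slide":[0,0,0],"yaw":0,"grip":-0.2},
])

```text
t: 35.43
ee_pos: [0.6665, -0.0207, 0.2105]
ee_rot: [2.803, -1.418, -0.002]
wrist_force: [-9.5, 3.0, 5.1]
opening: 0.0586
gripper_force: 56.2
```

```bash
python3 - <<'E'
from h import *
s=manip.state();print(s['joint_positions'],s['wrist_torque'],s['wrist_force'],s['ee_pos'])
E
```

```text
[-7.66533192e-02  5.23629616e-01  1.57533784e+00  2.42275319e-04
  1.04358537e+00  2.43057087e+00] [ 0.51004866  1.42252291 -0.21760088] [-9.46130307  3.03362368  5.06070144] [ 0.66645925 -0.02071932  0.21049145]
```

Request:
send_rows([
  {"slide":[0,0,0],"yaw":0.4,"grip":-0.2},
  {"slide":[0,0,0],"yaw":0,"grip":-0.2},
])

```text
t: 35.6
ee_pos: [0.6665, -0.0207, 0.2104]
ee_rot: [2.775, -1.472, -0.001]
wrist_force: [-9.0, 3.5, 2.7]
opening: 0.0583
gripper_force: 56.0
```

```bash
python3 - <<'E'
from h import *
s=manip.state();print(s['joint_positions'],s['wrist_torque'],s['wrist_force'],s['ee_pos'])
E
```

```text
[-7.65428794e-02  5.23809467e-01  1.57538640e+00 -3.60411199e-05
  1.04341592e+00  2.46970271e+00] [0.48707038 1.30983976 0.90252756] [-9.02760018  3.49498481  2.73089362] [ 0.66646804 -0.02073587  0.21035374]
```

Request:
send_rows([
  {"slide":[0,0,0],"yaw":0,"grip":1},
  {"slide":[0,0,0],"yaw":0,"grip":1},
  {"slide":[0,0,0],"yaw":0,"grip":1},
  {"slide":[0,0,0],"yaw":0,"grip":1},
  {"slide":[0,0,-0.6],"yaw":0,"grip":1},
  {"slide":[0,0,-1],"yaw":0,"grip":1},
  {"slide":[0,0,-1],"yaw":0,"grip":1},
  {"slide":[0,0,-1],"yaw":0,"grip":1},
  {"slide":[0,0,-1],"yaw":0,"grip":1},
  {"slide":[0,0,-1],"yaw":0,"grip":1},
  {"slide":[0,0,-1],"yaw":0,"grip":1},
  {"slide":[0,0,0],"yaw":0,"grip":1},
])

```text
t: 36.6
ee_pos: [0.6691, -0.0212, 0.3806]
ee_rot: [-2.774, 1.468, -0.011]
wrist_force: [1.4, -0.3, 0.2]
opening: 0.0853
gripper_force: 0.0
```

```bash
python3 - <<'E'
from h import *
C,im=shot('wrist');C2,i2=shot('scene')
cv2.imwrite('pics/z.png',np.hstack([cv2.resize(im[60:330,130:430],(400,360)),cv2.resize(i2[150:290,230:390],(400,360))])[:,:,::-1])
E
```

```text
(no output)
```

View pics/z.png

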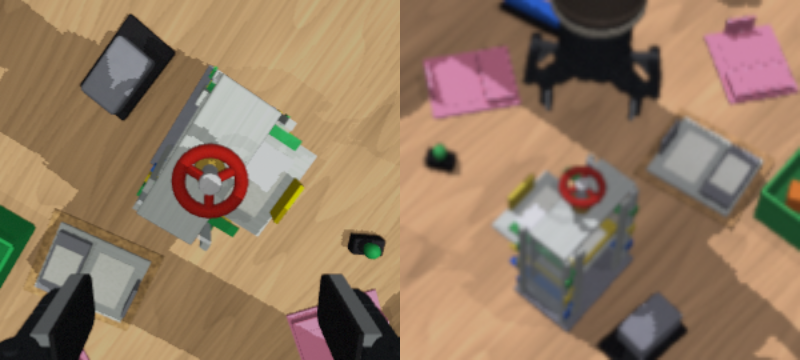

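```bash
python3 -c "
from h import *
print(manip.hand_in())"
```

```text
the job is handed in; nothing more can be done
None
```

The job is handed in: the grey tray lies flat on the middle of the cork mat, the yellow tray (the only coloured one on the desk) is home on the yellow rails, and the handwheel is screwed down to its stop so the tray is locked in. The last pictures show no bystander moved near the carrier or the mat.

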